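# Clamp the vial with the thumbscrew

### The arm

A 6-joint arm with a two-finger parallel gripper is mounted at the origin on a cart in front of the work surface, level with it; the furniture and walls round the work are solid. World frame = base frame: x ahead of the robot, y to its left, z up, the work surface at z = 0. Lengths are in m, angles in rad, forces in N, time in s.
With the tool pointing down it reaches from about 0.425 to 0.95 m from the base axis. Payload 3.5 kg.
Tool frame: the origin (TCP) lies midway between the tips of the shut fingers; the grasp point (between the pads) lies 19 mm behind it; z points along the fingers, y is the line along which they close (so a half turn about z gives the same grasp; the last joint's range is limited). The gripper opens to 85 mm and grips with 20 to 120 N. Pads are 22 mm wide; open, the fingers measure 114 mm over their backs; the gripper's body (76 mm by 85 mm) begins 54 mm behind the grasp point. The pads swing forward as they close: fully open they stand 13 mm farther back than shut.
Start: joints at [-1.306, 0.286, 1.577, -0, 1.279, -0.15], TCP at [0.272, -0.618, 0.231] pointing down, gripper open.
Joint ranges: [-2.77, 2.77], [-0.9, 2.22], [0.21, 2.48], [-1.53, 4.67], [0.24, 2.81], [-2.84, 2.84]. Speed limits (rad/s): [2.79, 2.79, 3.14, 3.14, 3.14, 3.14].

### API

Orientations are given as a unit quaternion [x, y, z, w].
In Python, from plant import get_state, read_camera, ctrl gives the robot as it stands.
- The arm moves only by the shell command python3 -m crank 'ROWS' [FORCE]. ROWS is JSON, a list of rows, each a list of 3 entries, a list of its own where there are three numbers: the shift along the tool's x, y, z in mm, then the turn about the tool's z in degrees, then the closure in counts, from 0 (fully open) to 255 (shut). In form: [[[tx, ty, tz], yaw, claw], ...]. A call has 1 to 10 rows; each row is the pose to reach, as a shift and turn from the pose commanded when the call began, along the tool's axes at that moment; what a row does not reach only later rows make up. A row lasts 1/10 s, in which the tool goes at most 50 mm and 8.59 degrees, less where a joint would pass 70% of its speed; a pose out of reach is approached as far as the arm can. A call with a gripper value outside its range is refused whole. The fingers move at their own pace and stop on an object; FORCE is the grip in N (left out, the last holds). Time passes only in rows, so rows that repeat a pose let the fingers close. It gives the time, the measured TCP pose, the force, the opening and the grip force at its end, in the units of the state.
- get_state(): the state, without advancing time (a new reading comes with each control period).
- read_camera(name): name is "scene" or "top"; returns a dict with "frame" (384x512x3 uint8, blue, green, red), "range_z" (384x512 float32, m along the optical axis (not along the pixel's ray), 0 where there is no reading), "vfov" (degrees; the focal length in pixels is half the picture's height over the tangent of half this angle, whatever the lens; pixels are square), "cx", "cy" (the principal point, pixels), "origin" and "orientation" of the camera in the world. Camera axes: x right, y down, z forward; pixel columns grow to the right and rows downward; lengths in m; the calibration is good to about 2 mm. A picture is of the moment at which its call begins.
- ctrl.sign_off(): hands the job in; it is judged then, once.
The state is a dict: "time": time; "qpos": joint angles; "dq": joint speeds; "joint_efforts": joint torques, N m; "eef_pos": TCP position; "tcp_rot": TCP orientation; "contact_force": force on the tool from outside, world axes, zero at the start; "wrist_torque": the same for the moment, N m; "opening": opening from 0.0 (shut) to 1.0 (fully open); "finger_force": force on a finger pad.
Only numpy, scipy, OpenCV 4.12 (cv2) and the standard library are available. Lean on these libraries where they do the work, as an engineer would, in place of code of your own. Each camera call takes 0.05 s, during which the arm holds its last target. There are 200 camera calls.

### The job

Stand the amber glass vial upright on the bare plate between the two jaws of the small clamp and let go of it. Then turn the knurled thumbscrew clockwise (seen from above), regripping as often as needed, until the moving jaw holds the vial tight against the back stop: stop soon after the resistance has clearly risen, without crushing the glass. Finish with the hand off everything, and leave the timer, the jar and the tape roll where they are.

Things in the scene. Friction and masses are not known exactly. Their poses are not given: they have to be found in the camera images.
- vial_mid (a point): Loose amber glass vial with a black cap, standing; 28 mm diameter, 64 mm high, about 50 g. This point is on its axis, half-way up (32 mm above its underside); z up along the axis. Grip it across the straight body, not on the cap (body straight up to about 42 mm above its underside).
- vial: The same amber vial; origin at the centre of its underside, z up.
- clamp_base: Clamp's aluminium base plate, 5 mm thick, 80 x 184 mm (x, y), fixed; origin under its centre. z up, y from thumbscrew to back stop, x across. The V-shaped steel back stop on its +y side is fixed, 30 mm wide, its top 18 mm above the worktop; it was set by hand: a vial standing at the nest point has 3 to 10 mm of air to it (not measured).
- nest (a point): Point on the top face of the base plate midway between the jaws, where the centre of the vial's underside is to stand before clamping (5 mm above the worktop). Axes as the clamp's. A vial standing here has 5 to 8 mm of air to the moving steel jaw on the -y side (24 mm wide, top 18 mm above the worktop). The screw drives the jaw along +y, pushing the vial over the plate into the back stop.
- thumbscrew_grip (a point): Point on the upright axis of the knurled steel thumbscrew, 50 mm above the worktop, 85 mm from the nest point along the clamp's -y. The round head, 34 mm diameter, is 36 to 60 mm above the worktop; grip it from above across its diameter. It does not rise or sink. Below is a housing 56 x 52 mm, 26 mm high, with a collar 26 mm in diameter up to 29 mm.
- thumbscrew_top (a point): Top of the same thumbscrew, on its axis. Clockwise from above drives the sprung jaw 5 mm per radian: 1.6 to 3.6 rad close the air. Steady drag 0.18 N m (its sign may flip when the turn stops). Once the vial is seated the torque rises by 0.005 N m per newton of jaw force, about 0.5 N m per radian: a rise of 0.09 N m is just tight, 0.16 good, 0.25 (50 N) breaks the glass. Let go, it stays put.
- bench_timer: Bystander: white square timer, 66 x 66 x 20 mm; origin at the centre of its underside.
- blue_cap_jar: Bystander: white jar with a blue cap, 62 mm diameter, 90 mm high; origin at the centre of its underside.
- tape_roll: Bystander: roll of white tape lying flat, 84 mm diameter, 24 mm high; origin at the centre of its underside.

How it is judged:
On the way, in this order (a step that is already met when the one before it is completed fails the run):
1. the vial stands upright on the plate between the jaws, released (horizontal distance between vial_mid and nest below 0.011 m and z of vial_mid in the frame of nest between 0.028 and 0.037 m and angle between vial_mid's own z axis and vertical below 0.12 rad and contact force between the fingers and vial below 0.2 N), for 0.2 s.
2. the jaw presses the vial against the back stop (horizontal distance between vial_mid and nest below 0.017 m and z of vial_mid in the frame of nest between 0.028 and 0.037 m and angle between vial_mid's own z axis and vertical below 0.12 rad and contact force between clamp_base and vial above 18 N), for 0.2 s.
At the end, for the whole second after the job is handed in: The vial stands upright (within 0.12 rad) on the plate between the jaws, its axis within 17 mm of the nest point and its underside within about 5 mm of the plate, at rest, with the clamp (its jaw) pressing on it with 18 to 50 N (all of step 2 and contact force between clamp_base and vial below 50 N and linear speed of vial below 0.01 m/s); the robot touches nothing.
It fails at once if the vial is pressed by the clamp with more than 50 N (glass broken) (contact force between clamp_base and vial above 50 N).
It fails at once if the timer, the jar or the tape roll is moved by more than 25 mm (distance of any of bench_timer, blue_cap_jar, tape_roll from where it was at the start of the episode above 0.025 m).
It also fails if it takes over 72 s, if anything falls off the work surface, if the arm or the gripper's body presses on something with over 40 N, if the wrist force passes 120 N, or if a joint passes its speed limit or range.

## Working session

There is one attempt and no reset: what is moved stays moved. The work goes in short steps, Python scripts to look and compute and a shell command to move; the robot and the scene stay as the last step left them, time stands still between calls to the robot, and variables do not carry over. Pictures are saved under pics/ and viewed, at most 10 in all, crops included, and the job is handed in when it is done.

```bash
mkdir -p pics; ls; cat > h.py <<'E'
import numpy as np, cv2
from scipy.spatial.transform import Rotation as R
from plant import get_state, read_camera, ctrl
def cam(n):
    c=read_camera(n); c['f']=c['frame'].shape[0]/2/np.tan(np.radians(c['vfov'])/2)
    c['R']=R.from_quat(c['orientation']).as_matrix(); c['o']=np.array(c['origin']); return c
def ray(c,u,v): return c['R']@np.array([(u-c['cx'])/c['f'],(v-c['cy'])/c['f'],1.])
def onplane(c,u,v,z):
    d=ray(c,u,v); return c['o']+d*(z-c['o'][2])/d[2]
def cloud(c):
    v,u=np.mgrid[:384,:512]; z=c['range_z']
    p=np.stack([(u-c['cx'])/c['f']*z,(v-c['cy'])/c['f']*z,z],-1)
    return p@c['R'].T+c['o']
def st():
    s=get_state(); r=R.from_quat(s['tcp_rot']).as_matrix()
    print('t',round(s['time'],2),'tcp',np.round(s['eef_pos'],4),'x',np.round(r[:,0],3),'y',np.round(r[:,1],3),'q6',round(s['qpos'][5],3),'F',np.round(s['contact_force'],2),'T',np.round(s['wrist_torque'],3),'op',s['opening'],'ff',s['finger_force']); return s
E
python3 - <<'E'
from h import *
s=st(); print(s['qpos'])
for n in('top','scene'):
    c=cam(n); cv2.imwrite(f'pics/{n}0.png',c['frame']); print(n,c['o'],c['R'].round(3).tolist(),c['f'],c['cx'],c['cy'])
    np.savez(f'{n}0.npz',**c)
E
```

```text
pics
t 0.0 tcp [ 0.2719 -0.6171  0.2299] x [0.915 0.403 0.   ] y [ 0.403 -0.915 -0.002] q6 -0.15 F [0.22 0.53 0.06] T [0.026 0.047 0.012] op 1.0040014989053503 ff 0.0
[-1.30598757e+00  2.87239687e-01  1.57812989e+00 -2.17202102e-05
  1.27861160e+00 -1.49996388e-01]
top [0.45691885 0.13770054 0.98514449] [[-0.021, -0.995, 0.098], [-1.0, 0.019, -0.024], [0.022, -0.099, -0.995]] 376.77554866041606 255.00006736364278 192.24153944218722
scene [0.19646065 0.57799439 0.68598696] [[-0.766, -0.455, 0.454], [-0.642, 0.549, -0.535], [-0.006, -0.701, -0.713]] 393.3563965197244 255.53509843497795 193.31340958705454
```

View pics/top0.png

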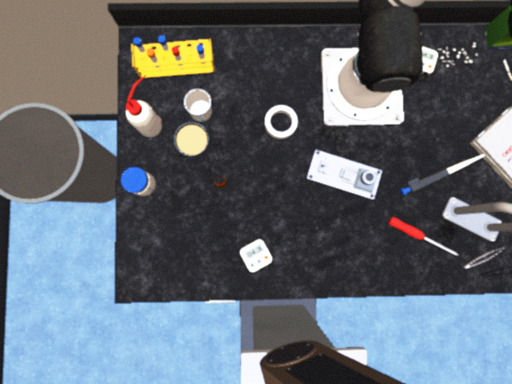

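View pics/scene0.png

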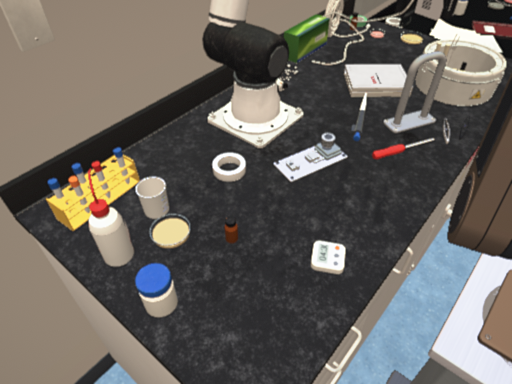

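The top view shows the vial at (221,182), the clamp plate around (345,174) with the thumbscrew at (368,178), and the timer, tape and jar at (256,256), (281,122) and (135,181). In the scene view the vial is at (232,231) and the clamp at (310,160). Next I measure them.

```bash
cat > m.py <<'E'
from h import *
t=dict(np.load('top0.npz')); s=dict(np.load('scene0.npz'))
for n,c in(('top',t),('scene',s)):
    P=cloud(c); hsv=cv2.cvtColor(c['frame'],cv2.COLOR_BGR2HSV)
    # plate: range height 3..9mm, bright, near
    r=(slice(140,210),slice(295,390)) if n=='top' else (slice(125,190),slice(265,355))
    m=np.zeros((384,512),np.uint8); m[r]=(hsv[r][...,2]>120)
    cs,_=cv2.findContours(m,cv2.RETR_EXTERNAL,cv2.CHAIN_APPROX_NONE); k=max(cs,key=cv2.contourArea)
    if n=='top':
        box=cv2.boxPoints(cv2.minAreaRect(k)); w=np.array([onplane(c,u,v,.005) for u,v in box])
        print('plate corners',box.round(1).tolist(),w.round(4).tolist(),'sides',np.linalg.norm(np.diff(w,axis=0),axis=1),'ctr',w.mean(0))
    Z=P[...,2]
    reg=P[r].reshape(-1,3); hi=reg[(reg[:,2]>.052)&(reg[:,2]<.075)]
    print(n,'screw top pts',len(hi),hi.mean(0),hi.min(0),hi.max(0))
    r=(slice(165,200),slice(205,240)) if n=='top' else (slice(215,250),slice(218,248))
    reg=P[r].reshape(-1,3); hi=reg[(reg[:,2]>.055)&(reg[:,2]<.08)]
    print(n,'vial top pts',len(hi),hi.mean(0),hi.min(0),hi.max(0))
    hi=reg[(reg[:,2]>.012)]; print(n,'vial all',len(hi),hi.mean(0),hi.min(0),hi.max(0))
    if n=='top':cv2.imwrite('pics/crops.png',np.vstack([cv2.resize(t['frame'][140:210,295:395],(800,560),interpolation=cv2.INTER_NEAREST)]))
E
python3 m.py
```

```text
plate corners [[305.20001220703125, 178.1999969482422], [314.70001220703125, 148.1999969482422], [383.0, 169.8000030517578], [373.5, 199.8000030517578]] [[0.5883, -0.0184, 0.005], [0.6681, -0.0464, 0.005], [0.607, -0.226, 0.005], [0.5278, -0.1965, 0.005]] sides [0.08461455 0.18971897 0.08449483] ctr [ 0.59778843 -0.12180151  0.005     ]
top screw top pts 159 [ 0.58079475 -0.16973529  0.05871456] [ 0.56391405 -0.18883973  0.05244788] [ 0.5998221  -0.15300859  0.06476412]
top vial top pts 65 [0.58183846 0.20329657 0.06258886] [0.57235327 0.19394089 0.05565436] [0.59264492 0.21382877 0.0664903 ]
top vial all 110 [0.5748299  0.19957092 0.08742056] [0.45691885 0.13770054 0.01934302] [0.59332947 0.21546367 0.98514449]
scene screw top pts 112 [ 0.58120969 -0.16631361  0.05859746] [ 0.56430069 -0.18598174  0.0524874 ] [ 0.5987235 -0.1527031  0.0623867]
scene vial top pts 96 [0.58190024 0.20587603 0.06194624] [0.57259774 0.19451877 0.05503866] [0.59356324 0.21520051 0.06546686]
scene vial all 274 [0.57058612 0.21687008 0.05792016] [0.19646065 0.19245297 0.01223554] [0.59388772 0.57799439 0.68598696]
```

View pics/crops.png

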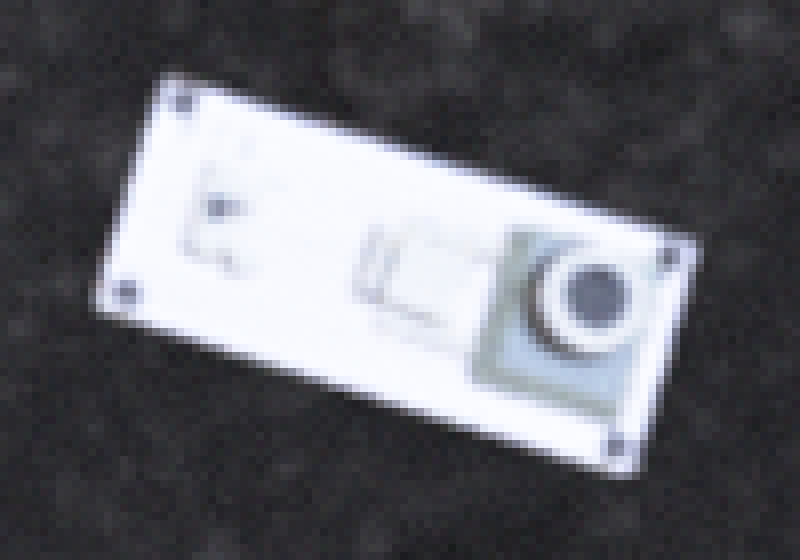

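The crop shows the screw top at about (369,177), the moving jaw front at about (341,174) and the back stop at about (324,166). The plate direction and screw position fit the 85 mm offset, with the nest about 0.3 mm off the plate's centre line. I start moving, with the fingers closing along the clamp's x.

```bash
cat >> h.py <<'E'
V=np.array([.5827,.2045]); S=np.array([.5817,-.170]); Y=np.array([.322,.947]); N=S+.085*Y; CX=np.array([.947,-.322])
def go(xy,z,ydir=CX):
    s=st(); r=R.from_quat(s['tcp_rot']).as_matrix(); d=np.r_[xy,z]-s['eef_pos']
    a=np.degrees(np.arctan2(*ydir[::-1])-np.arctan2(r[1,1],r[0,1])); a=-((a+90)%180-90)
    print('shift mm',(r.T@d*1000).round(1),'yaw',round(a,2))
E
python3 -c "
from h import *
t=dict(np.load('top0.npz'));print(onplane(t,369.2,176.7,.06),N)
go(V,.23)"
python3 -m crank '[[[616,-627,0],-20,0],[[616,-627,0],-47,0],[[616,-627,0],-47,0],[[616,-627,0],-47,0],[[616,-627,0],-47,0],[[616,-627,0],-47,0],[[616,-627,0],-47,0],[[616,-627,0],-47,0],[[616,-627,0],-47,0],[[616,-627,0],-47,0]]' 30
python3 -c "
from h import *
go(V,.10)"
```

```text
[ 0.581774  -0.1698872  0.06     ] [ 0.60907  -0.089505]
t 0.1 tcp [ 0.2719 -0.6172  0.2301] x [0.915 0.403 0.   ] y [ 0.403 -0.915 -0.002] q6 -0.15 F [-0.08 -0.74 -0.3 ] T [-0.02  -0.062 -0.002] op 1.0022013701964982 ff 0.0
shift mm [ 615.6 -626.7    1.6] yaw -47.45
time: 1.1
eef_pos: [0.4491, -0.148, 0.2311]
tcp_rot: [0.815, 0.579, 0.0, -0.0]
contact_force: [0.8, -1.1, -0.3]
opening: 0.999
finger_force: 0.0
t 1.1 tcp [ 0.4491 -0.148   0.2311] x [0.33  0.944 0.   ] y [ 0.944 -0.33  -0.   ] q6 -0.197 F [ 0.77 -1.14 -0.26] T [-0.001 -0.015  0.011] op 0.9994287710633849 ff 0.0
shift mm [376.8   9.9 131.1] yaw -0.47
```

```bash
python3 -m crank '[[[377,10,0],-0.5,0],[[377,10,0],-0.5,0],[[377,10,0],-0.5,0],[[377,10,20],-0.5,0],[[377,10,40],-0.5,0],[[377,10,60],-0.5,0],[[377,10,90],-0.5,0],[[377,10,110],-0.5,0],[[377,10,130],-0.5,0],[[377,10,130],-0.5,0]]'
python3 - <<'E'
from h import *
go(V,.010)
c=cam('scene'); t=cam('top')
cv2.imwrite('pics/a.png',cv2.resize(c['frame'][130:290,150:320],(680,600),interpolation=cv2.INTER_CUBIC))
E
```

```text
time: 2.1
eef_pos: [0.5783, 0.2033, 0.0948]
tcp_rot: [0.812, 0.584, -0.006, -0.003]
contact_force: [-0.7, 0.5, 0.4]
opening: 0.997
finger_force: 0.0
t 2.1 tcp [0.5783 0.2033 0.0948] x [ 0.319  0.948 -0.006] y [ 0.948 -0.319 -0.011] q6 0.497 F [-0.73  0.46  0.45] T [ 0.011  0.012 -0.01 ] op 0.997286122657358 ff 0.0
shift mm [ 3.1  4.7 84.7] yaw 0.18
```

View pics/a.png

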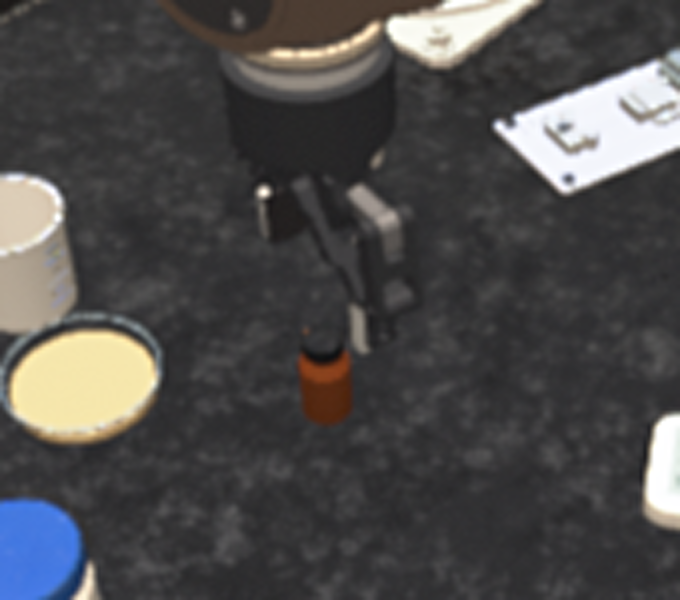

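The open fingers stand above the vial at crop (325,385), with the near finger at crop (365,320), in front of the cap in this view. Now I descend with the small correction.

```bash
python3 -m crank '[[[3,5,0],0,0],[[3,5,0],0,0],[[3,5,15],0,0],[[3,5,30],0,0],[[3,5,45],0,0],[[3,5,60],0,0],[[3,5,75],0,0],[[3,5,84],0,0],[[3,5,84],0,0],[[3,5,84],0,0]]'
python3 -c "
from h import *
go(V,.010)"
```

```text
time: 3.2
eef_pos: [0.5885, 0.2039, 0.0172]
tcp_rot: [0.813, 0.583, 0.0, -0.0]
contact_force: [-0.7, -0.9, -0.4]
opening: 1.0
finger_force: 0.0
t 3.2 tcp [0.5885 0.2039 0.0172] x [0.321 0.947 0.   ] y [ 0.947 -0.321 -0.   ] q6 0.498 F [-0.66 -0.88 -0.43] T [0.023 0.017 0.061] op 1.0000548372729803 ff 0.0
shift mm [-1.3 -5.7  7.2] yaw 0.05
```

```bash
python3 -m crank '[[[-1,-6,0],0,0],[[-1,-6,3],0,0],[[-1,-6,6],0,0],[[-1,-6,6],0,0]]'
python3 -c "
from h import *
go(V,.010)"
python3 -m crank '[[[0,0,0],0,120],[[0,0,0],0,160],[[0,0,0],0,255],[[0,0,0],0,255],[[0,0,0],0,255],[[0,0,0],0,255],[[0,0,0],0,255],[[0,0,0],0,255],[[0,0,0],0,255],[[0,0,0],0,255]]' 30
python3 -c "
from h import *
go(V,.010)"
```

```text
time: 3.6
eef_pos: [0.5821, 0.2048, 0.0111]
tcp_rot: [0.813, 0.583, -0.0, -0.0]
contact_force: [-0.6, 0.3, -0.9]
opening: 1.001
finger_force: 0.0
t 3.6 tcp [0.5821 0.2048 0.0111] x [ 0.321  0.947 -0.   ] y [ 0.947 -0.321 -0.   ] q6 0.501 F [-0.62  0.26 -0.87] T [-0.006  0.025 -0.01 ] op 1.000848905559032 ff 0.0
shift mm [-0.1  0.7  1.1] yaw 0.05
time: 4.6
eef_pos: [0.5826, 0.2048, 0.0116]
tcp_rot: [0.813, 0.583, 0.0, 0.0]
contact_force: [0.5, -0.3, 2.3]
opening: 0.31
finger_force: 29.7
t 4.6 tcp [0.5826 0.2048 0.0116] x [0.321 0.947 0.   ] y [ 0.947 -0.321  0.   ] q6 0.501 F [ 0.51 -0.27  2.26] T [-0.015 -0.053 -0.004] op 0.30952357217602644 ff 29.68483278353233
shift mm [-0.3  0.2  1.6] yaw 0.05
```

```bash
python3 -m crank '[[[0,0,-10],0,255],[[0,0,-25],0,255],[[0,0,-40],0,255],[[0,0,-55],0,255],[[0,0,-60],0,255],[[0,0,-60],0,255],[[0,0,-60],0,255]]'
python3 -c "
from h import *
go(N,.07)"
```

```text
time: 5.3
eef_pos: [0.582, 0.2047, 0.0712]
tcp_rot: [0.813, 0.583, -0.0, -0.0]
contact_force: [-0.2, 0.5, -1.6]
opening: 0.307
finger_force: 29.5
t 5.3 tcp [0.582  0.2047 0.0712] x [ 0.321  0.947 -0.   ] y [ 0.947 -0.321 -0.   ] q6 0.501 F [-0.2   0.48 -1.56] T [-0.031  0.075 -0.011] op 0.3073278651260832 ff 29.535512002184987
shift mm [-270.   120.1    1.2] yaw 0.05
```

```bash
python3 -m crank '[[[-30,13,0],0,255],[[-60,27,0],0,255],[[-95,42,0],0,255],[[-130,58,0],0,255],[[-165,73,0],0,255],[[-200,89,0],0,255],[[-235,105,0],0,255],[[-260,116,0],0,255],[[-270,120,0],0,255],[[-270,120,0],0,255]]'
python3 -m crank '[[[0,0,0],0,255],[[0,0,0],0,255],[[0,0,0],0,255]]'
python3 - <<'E'
from h import *
go(N,.0175)
for n,r in(('scene',(slice(105,195),slice(255,375))),):
    c=cam(n); P=cloud(c)
    hsv=cv2.cvtColor(c['frame'],cv2.COLOR_BGR2HSV)
    m=((hsv[...,0]<14)|(hsv[...,0]>172))&(hsv[...,1]>150)&(hsv[...,2]>40)
    k=np.zeros_like(m);k[r]=m[r]; v,u=np.nonzero(k); print(u.min(),u.max(),v.min(),v.max(),len(u)); p=P[k]; print(np.median(p,0),p.min(0),p.max(0))
    cv2.imwrite('pics/b.png',cv2.resize(c['frame'][r],(800,600),interpolation=cv2.INTER_CUBIC))
E
```

```text
time: 6.3
eef_pos: [0.6088, -0.0904, 0.0705]
tcp_rot: [0.813, 0.582, -0.0, -0.001]
contact_force: [-0.3, 0.5, -0.2]
opening: 0.311
finger_force: 29.6
time: 6.6
eef_pos: [0.6091, -0.088, 0.0712]
tcp_rot: [0.812, 0.583, -0.0, -0.0]
contact_force: [0.1, 0.6, -0.3]
opening: 0.307
finger_force: 29.6
t 6.6 tcp [ 0.6091 -0.088   0.0712] x [0.319 0.948 0.   ] y [ 0.948 -0.319 -0.   ] q6 0.017 F [ 0.08  0.55 -0.31] T [-0.008 -0.038 -0.029] op 0.3067522048438151 ff 29.562621326185763
shift mm [-1.5  0.5 53.7] yaw 0.15
297 374 132 158 108
[ 0.60689654 -0.07605859  0.08517803] [ 0.19646065 -0.26747658 -0.0004229 ] [0.6222684  0.57799439 0.68598696]
```

View pics/b.png

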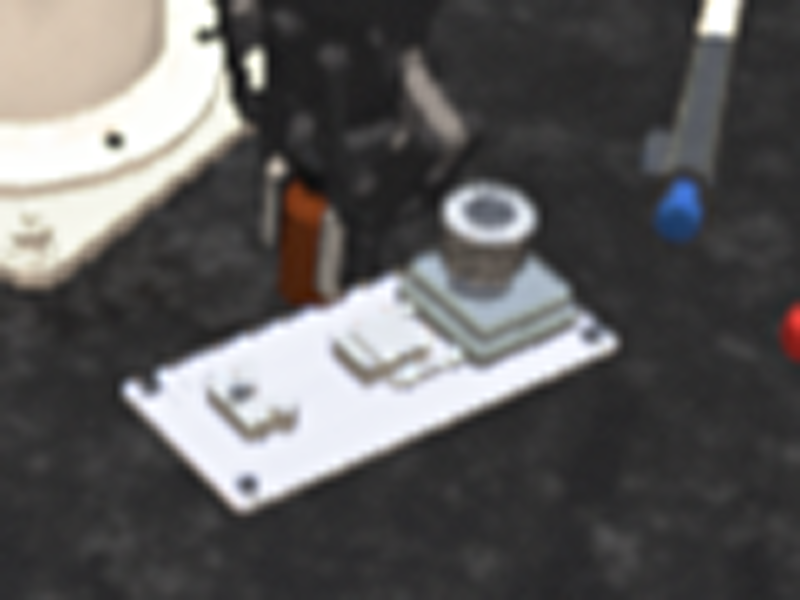

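The vial hangs upright in the fingers at crop (305,245). The moving jaw is at crop (375,345) and the back stop at about crop (245,400). I check the jaw gap along the clamp, then lower.

```bash
python3 - <<'E'
from h import *
c=dict(np.load('scene0.npz'))
for u,v in((335,340),(370,367),(215,385),(255,425),(295,415)):
    p=onplane(c,255+(u+.5)*.15-.5,105+(v+.5)*.15-.5,.018)[:2]-N; print(u,v,'along',round(p@Y*1000,1),'across',round(p@CX*1000,1))
E
python3 -m crank '[[[-1,0,10],0,255],[[-1,0,22],0,255],[[-1,0,34],0,255],[[-1,0,44],0,255],[[-1,0,49],0,255],[[-1,0,51],0,255],[[-1,0,52],0,255],[[-1,0,52],0,255],[[-1,0,52],0,255],[[-1,0,52],0,255]]'
python3 -c "
from h import *
go(N,.0166)"
```

```text
335 340 along -21.0 across 9.2
370 367 along -22.9 across -11.2
215 385 along 34.6 across 11.7
255 425 along 34.7 across -15.4
295 415 along 18.4 across -18.7
time: 7.65
eef_pos: [0.6093, -0.0905, 0.0199]
tcp_rot: [0.813, 0.583, 0.0, 0.0]
contact_force: [0.1, -0.1, -0.4]
opening: 0.306
finger_force: 29.6
t 7.65 tcp [ 0.6093 -0.0905  0.0199] x [0.321 0.947 0.   ] y [ 0.947 -0.321  0.001] q6 0.015 F [ 0.07 -0.05 -0.43] T [-0.022  0.028 -0.007] op 0.3058409728585078 ff 29.567371568991803
shift mm [ 0.9 -0.5  3.3] yaw 0.05
```

```bash
python3 -m crank '[[[0,0,1],0,255],[[0,0,2],0,255],[[0,0,3],0,255],[[0,0,3],0,255],[[0,0,3],0,255]]'
python3 -c "
from h import *
go(N,.0166)"
```

```text
time: 8.15
eef_pos: [0.609, -0.0904, 0.0166]
tcp_rot: [0.813, 0.583, -0.0, 0.0]
contact_force: [-0.6, 0.5, 2.3]
opening: 0.31
finger_force: 29.8
t 8.15 tcp [ 0.609  -0.0904  0.0166] x [ 0.321  0.947 -0.   ] y [ 0.947 -0.321  0.   ] q6 0.015 F [-0.62  0.49  2.33] T [ 0.068  0.152 -0.013] op 0.30992895573360385 ff 29.79409213119652
shift mm [ 0.9 -0.2 -0. ] yaw 0.05
```

```bash
python3 -m crank '[[[0,0,0],0,170],[[0,0,0],0,160],[[0,0,0],0,150],[[0,0,0],0,130],[[0,0,0],0,100],[[0,0,0],0,70],[[0,0,0],0,70],[[0,0,0],0,70]]'
python3 -m crank '[[[0,0,-10],0,70],[[0,0,-25],0,70],[[0,0,-45],0,70],[[0,0,-65],0,70],[[0,0,-90],0,70],[[0,0,-115],0,70],[[0,0,-120],0,70],[[0,0,-120],0,70]]'
python3 - <<'E'
from h import *
st()
for n,r in(('scene',(slice(105,195),slice(255,375))),):
    c=cam(n); cv2.imwrite('pics/c.png',cv2.resize(c['frame'][r],(800,600),interpolation=cv2.INTER_CUBIC))
    P=cloud(c)[r].reshape(-1,3); d=P[:,:2]-N; k=(np.linalg.norm(d,axis=1)<.03)&(P[:,2]>.055)&(P[:,2]<.08); p=P[k]
    print(len(p),p.min(0)-np.r_[N,0],p.max(0)-np.r_[N,0])
go(S,.136,ydir=CX)
E
```

```text
time: 8.95
eef_pos: [0.609, -0.0904, 0.0163]
tcp_rot: [0.813, 0.583, 0.0, 0.0]
contact_force: [-0.9, 0.2, 0.4]
opening: 0.724
finger_force: 0.0
time: 9.75
eef_pos: [0.61, -0.0907, 0.1386]
tcp_rot: [0.813, 0.583, 0.001, 0.002]
contact_force: [0.5, -0.8, -0.5]
opening: 0.725
finger_force: 0.0
t 9.75 tcp [ 0.61   -0.0907  0.1386] x [0.321 0.947 0.   ] y [ 0.947 -0.321  0.004] q6 0.015 F [ 0.49 -0.76 -0.46] T [ 0.054 -0.022 -0.013] op 0.7246020239857006 ff 0.0
71 [-0.01225439 -0.01117276  0.0550196 ] [0.00904491 0.01068906 0.07130336]
t 9.8 tcp [ 0.6089 -0.0904  0.1367] x [0.321 0.947 0.   ] y [ 0.947 -0.321  0.001] q6 0.015 F [ 0.37 -0.19 -0.54] T [ 0.027  0.016 -0.029] op 0.7288071936983277 ff 0.0
shift mm [-84.2  -0.2   0.7] yaw 0.05
```

View pics/c.png

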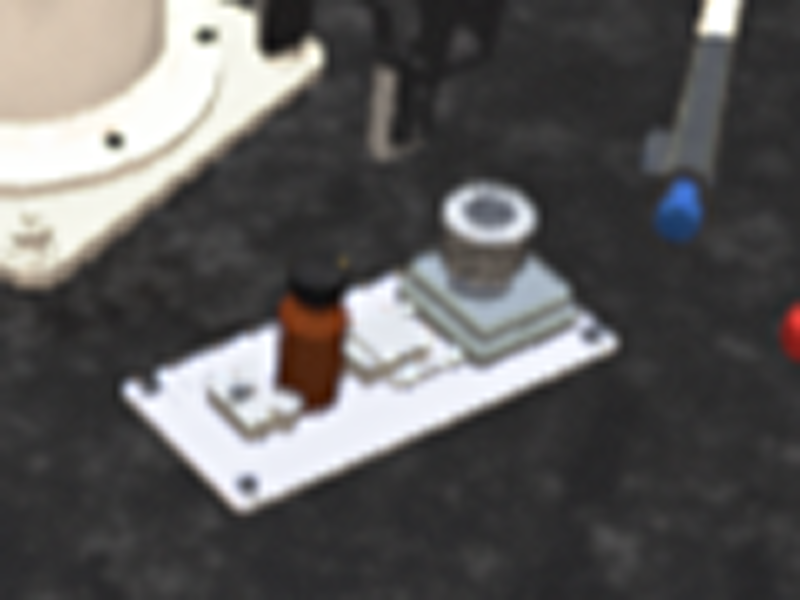

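The vial stands upright between the jaws at crop (312,345), centred within about 2 mm of the nest. Next I go over the screw and wind the wrist back so that one grip gives a long clockwise turn.

```bash
python3 -m crank '[[[-30,0,0],-8,70],[[-60,0,0],-16,70],[[-80,0,0],-24,70],[[-84,0,0],-32,70],[[-84,0,0],-40,70],[[-84,0,0],-48,70],[[-84,0,0],-56,70],[[-84,0,0],-64,70],[[-84,0,0],-72,70],[[-84,0,0],-80,70]]'
python3 -m crank '[[[0,0,0],-8,70],[[0,0,0],-16,70],[[0,0,0],-24,70],[[0,0,0],-32,70],[[0,0,0],-40,70],[[0,0,0],-48,70],[[0,0,0],-56,70],[[0,0,0],-63,70],[[0,0,0],-63,70],[[0,0,0],-63,70]]'
python3 -c "
from h import *
go(S,.031)"
```

```text
time: 10.8
eef_pos: [0.5807, -0.1694, 0.134]
tcp_rot: [0.245, 0.969, 0.0, -0.002]
contact_force: [-0.3, -0.3, -0.1]
opening: 0.727
finger_force: 0.0
time: 11.8
eef_pos: [0.5812, -0.1696, 0.1348]
tcp_rot: [-0.293, 0.956, 0.001, -0.001]
contact_force: [0.5, -0.3, -0.6]
opening: 0.728
finger_force: 0.0
t 11.8 tcp [ 0.5812 -0.1696  0.1348] x [-0.828 -0.561  0.001] y [-0.561  0.828  0.002] q6 -2.618 F [ 0.53 -0.27 -0.59] T [-0.007 -0.022 -0.051] op 0.727501865096905 ff 0.0
shift mm [ -0.3  -0.8 103.8] yaw -37.1
```

```bash
python3 -m crank '[[[0,-1,15],0,70],[[0,-1,30],0,70],[[0,-1,45],0,70],[[0,-1,60],0,70],[[0,-1,75],0,70],[[0,-1,90],0,70],[[0,-1,98],0,70],[[0,-1,102],0,70],[[0,-1,102],0,70],[[0,-1,102],0,70]]'
python3 -c "
from h import *
go(S,.032)"
python3 -m crank '[[[0,0,0],0,120],[[0,0,0],0,255],[[0,0,0],0,255],[[0,0,0],0,255],[[0,0,0],0,255],[[0,0,0],0,255],[[0,0,0],0,255]]' 60
python3 -c "
from h import *
go(S,.032)"
```

```text
time: 12.8
eef_pos: [0.5831, -0.171, 0.035]
tcp_rot: [-0.295, 0.956, -0.0, 0.0]
contact_force: [0.5, -0.8, 1.2]
opening: 0.729
finger_force: 0.0
t 12.8 tcp [ 0.5831 -0.171   0.035 ] x [-0.826 -0.563 -0.001] y [-0.563  0.826 -0.001] q6 -2.621 F [ 0.52 -0.75  1.17] T [-0.009 -0.033 -0.033] op 0.7291743600038532 ff 0.0
shift mm [0.6 1.6 3. ] yaw -36.96
time: 13.5
eef_pos: [0.5829, -0.1707, 0.0355]
tcp_rot: [-0.295, 0.956, -0.0, 0.0]
contact_force: [-3.0, 1.2, 5.0]
opening: 0.377
finger_force: 59.6
t 13.5 tcp [ 0.5829 -0.1707  0.0355] x [-0.826 -0.563 -0.   ] y [-0.563  0.826 -0.   ] q6 -2.621 F [-3.03  1.24  5.04] T [ 0.28   0.351 -0.025] op 0.37688138362763607 ff 59.57329988479614
shift mm [0.6 1.3 3.5] yaw -36.96
```

```bash
python3 -m crank '[[[0,1,0],2,255],[[0.5,1.5,0],6,255],[[0.5,1.5,0],12,255],[[0.5,1.5,0],18,255],[[0.5,1.5,0],24,255],[[0.5,1.5,0],30,255],[[0.5,1.5,0],36,255],[[0.5,1.5,0],42,255]]'
python3 -c "
from h import *
go(S,.032)"
python3 -m crank '[[[0,0,0],5,255],[[0,0,0],10,255],[[0,0,0],15,255],[[0,0,0],20,255],[[0,0,0],25,255],[[0,0,0],30,255]]'
python3 -c "
from h import *
go(S,.032)"
```

```text
time: 14.3
eef_pos: [0.5826, -0.1697, 0.0355]
tcp_rot: [0.069, 0.998, -0.0, 0.002]
contact_force: [1.4, 2.3, 4.7]
opening: 0.378
finger_force: 59.8
t 14.3 tcp [ 0.5826 -0.1697  0.0355] x [-0.99   0.138 -0.003] y [0.138 0.99  0.   ] q6 -1.884 F [1.38 2.35 4.7 ] T [ 0.461 -0.113  0.239] op 0.37765113280104035 ff 59.78566288948059
shift mm [ 0.9 -0.4  3.5] yaw -79.15
time: 14.9
eef_pos: [0.5829, -0.169, 0.0355]
tcp_rot: [0.325, 0.946, 0.001, 0.002]
contact_force: [2.9, 4.6, 3.7]
opening: 0.375
finger_force: 59.8
t 14.9 tcp [ 0.5829 -0.169   0.0355] x [-0.789  0.614 -0.003] y [0.614 0.789 0.003] q6 -1.361 F [2.9  4.64 3.72] T [ 0.732 -0.289  0.163] op 0.37541536494623784 ff 59.781256914138794
shift mm [ 0.3 -1.5  3.5] yaw 70.87
```

```bash
python3 -m crank '[[[0,1,0],4,255],[[0,1.5,0],8,255],[[0,1.5,0],12,255],[[0,1.5,0],16,255],[[0,1.5,0],20,255]]'
python3 -c "
from h import *
go(S,.032)
s=[]
c=cam('scene'); r=(slice(105,195),slice(255,375)); cv2.imwrite('pics/d.png',cv2.resize(c['frame'][r],(800,600),interpolation=cv2.INTER_CUBIC)); st()"
```

```text
time: 15.4
eef_pos: [0.5833, -0.1686, 0.0355]
tcp_rot: [0.484, 0.875, 0.0, 0.001]
contact_force: [0.2, 3.3, 4.2]
opening: 0.38
finger_force: 59.7
t 15.4 tcp [ 0.5833 -0.1686  0.0355] x [-0.532  0.847 -0.002] y [0.847 0.532 0.002] q6 -1.01 F [0.19 3.3  4.15] T [ 0.395 -0.019  0.173] op 0.38002676157544707 ff 59.661844968795776
shift mm [-0.4 -2.1  3.5] yaw 50.94
t 15.45 tcp [ 0.5833 -0.1686  0.0355] x [-0.53   0.848 -0.002] y [0.848 0.53  0.002] q6 -1.008 F [-0.11  2.11  4.1 ] T [ 0.263  0.002 -0.119] op 0.37648695159387413 ff 59.86912250518799
```

View pics/d.png

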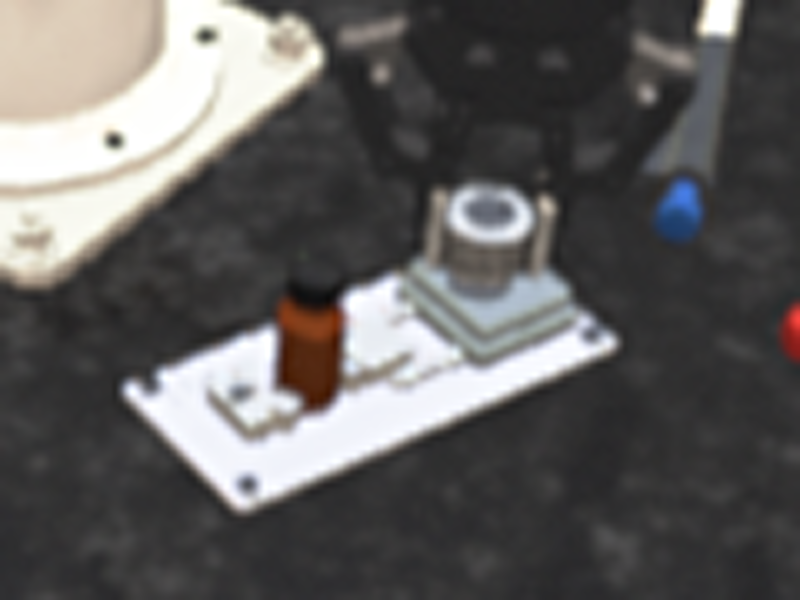

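The jaw has come forward about 8 mm and has reached the vial or nearly so; the vial at crop (312,345) has hardly moved, and the fingers hold the head at crop (490,230). I continue in small steps with a torque check between them.

```bash
cat > chk.py <<'E'
import sys
from plant import get_state
s=get_state(); T=s['wrist_torque'][2]; print('q6 %.3f Tz %.3f F %s'%(s['qpos'][5],T,s['contact_force'].round(1) if hasattr(s['contact_force'],'round') else s['contact_force'])); sys.exit(T>float(sys.argv[1]))
E
k(){ python3 chk.py 0.265; }
python3 -m crank '[[[0.5,0,0],3,255],[[0.5,0,0],6,255],[[0.5,0,0],9,255]]' >/dev/null; k &&
python3 -m crank '[[[0,0,0],3,255],[[0,0,0],6,255]]' >/dev/null && k &&
python3 -m crank '[[[0,0,0],3,255],[[0,0,0],6,255]]' >/dev/null && k &&
python3 -m crank '[[[0,0,0],3,255],[[0,0,0],6,255]]' >/dev/null && k &&
python3 -m crank '[[[0,0,0],3,255],[[0,0,0],6,255]]' >/dev/null && k &&
python3 -m crank '[[[0,0,0],3,255],[[0,0,0],6,255]]' >/dev/null && k &&
python3 -m crank '[[[0,0,0],3,255],[[0,0,0],6,255]]' >/dev/null && k
python3 -c "
from h import *
st()"
```

```text
q6 -0.855 Tz 0.237 F [2.2 1.5 3.1]
t 15.75 tcp [ 0.5835 -0.1685  0.0355] x [-0.395  0.919 -0.003] y [0.919 0.395 0.003] q6 -0.855 F [2.18 1.54 3.09] T [ 0.223 -0.238  0.237] op 0.37651431973284705 ff 59.72254693508148False
```

```bash
sed -i 's/sys.exit(T>float(sys.argv\[1\]))/sys.exit(int(T>float(sys.argv[1])))/' chk.py
k(){ python3 chk.py 0.265; }
python3 -m crank '[[[0,0,0],3,255],[[0,0,0],6,255]]' >/dev/null && k &&
python3 -m crank '[[[0,0,0],3,255],[[0,0,0],6,255]]' >/dev/null && k &&
python3 -m crank '[[[0,0,0],3,255],[[0,0,0],6,255]]' >/dev/null && k &&
python3 -m crank '[[[0,0,0],3,255],[[0,0,0],6,255]]' >/dev/null && k &&
python3 -m crank '[[[0,0,0],3,255],[[0,0,0],6,255]]' >/dev/null && k &&
python3 -m crank '[[[0,0,0],3,255],[[0,0,0],6,255]]' >/dev/null && k
python3 -c "
from h import *
st()"
```

```text
q6 -0.750 Tz 0.205 F [2.4 2.4 2.9]
q6 -0.645 Tz 0.243 F [3.4 1.8 3.5]
q6 -0.540 Tz 0.243 F [4.  2.2 1.5]
q6 -0.436 Tz 0.116 F [4.6 2.1 2.1]
q6 -0.331 Tz 0.200 F [3.8 1.7 0.7]
q6 -0.226 Tz 0.227 F [5.6 2.  0.8]
t 16.95 tcp [ 0.5844 -0.1684  0.0355] x [0.221 0.975 0.   ] y [ 0.975 -0.221  0.007] q6 -0.226 F [5.57 1.97 0.78] T [ 0.349 -0.624  0.227] op 0.37287599595346504 ff 59.55427944660187
```

```bash
cat > chk.py <<'E'
import sys, os, numpy as np
from plant import get_state
s=get_state(); T=s['wrist_torque'][2]; open('log.txt','a').write(f"{s['qpos'][5]} {T} {s['joint_efforts'][5]} {s['contact_force'][0]} {s['contact_force'][1]}\n")
L=np.loadtxt('log.txt',ndmin=2); m=L[-3:,1].mean(); sys.exit(int(m>float(sys.argv[1]) or T>.36))
E
rm -f log.txt; k(){ python3 chk.py 0.27; }
python3 -m crank '[[[0,1,0],2,255]]' >/dev/null && k &&
python3 -m crank '[[[0,0,0],2,255]]' >/dev/null && k &&
python3 -m crank '[[[0,0,0],2,255]]' >/dev/null && k &&
python3 -m crank '[[[0,0,0],2,255]]' >/dev/null && k &&
python3 -m crank '[[[0,0,0],2,255]]' >/dev/null && k &&
python3 -m crank '[[[0,0,0],2,255]]' >/dev/null && k &&
python3 -m crank '[[[0,0,0],2,255]]' >/dev/null && k &&
python3 -m crank '[[[0,0,0],2,255]]' >/dev/null && k &&
python3 -m crank '[[[0,0,0],2,255]]' >/dev/null && k &&
python3 -m crank '[[[0,0,0],2,255]]' >/dev/null && k
python3 -c "
import numpy as np;print(np.loadtxt('log.txt').round(3))
from h import *
st();c=cam('scene'); r=(slice(105,195),slice(255,375)); cv2.imwrite('pics/e.png',cv2.resize(c['frame'][r],(800,600),interpolation=cv2.INTER_CUBIC))"
```

```text
[[-0.191  0.251  0.051  0.432  2.66 ]
 [-0.157  0.148  0.027  2.199  2.567]
 [-0.122  0.162  0.037  2.147  2.04 ]
 [-0.087  0.21   0.049  2.676  2.306]
 [-0.052  0.212  0.063  3.101  2.104]
 [-0.017  0.237  0.076  2.46   2.4  ]
 [ 0.017  0.283  0.091  3.295  2.302]
 [ 0.052  0.291  0.105  3.788  1.611]]
t 17.75 tcp [ 0.5848 -0.1685  0.0355] x [0.48  0.877 0.001] y [ 0.877 -0.48   0.005] q6 0.052 F [3.79 1.61 2.46] T [ 0.359 -0.393  0.291] op 0.37595486811300444 ff 59.67327654361725
```

View pics/e.png

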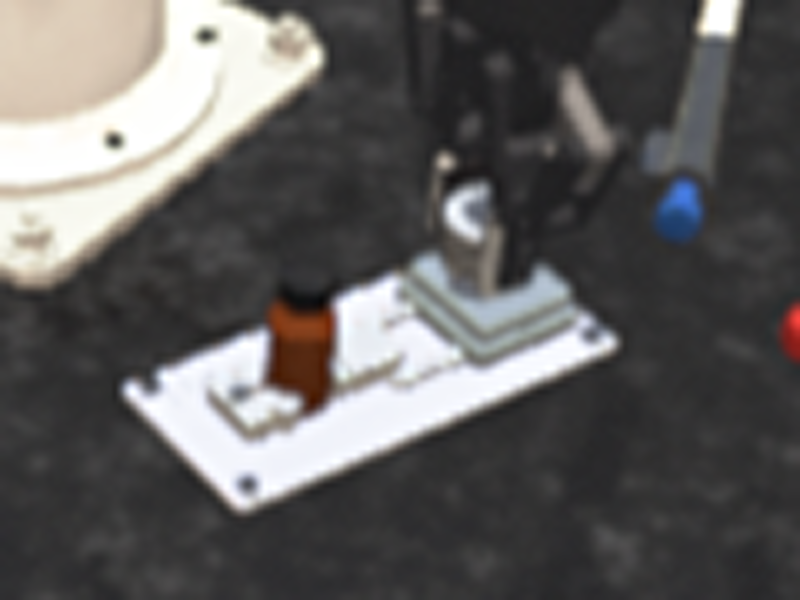

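The vial has been pushed over to the back stop (crop (300,350), upright), and the joint-6 effort shows a clean, steady rise from q6 ≈ -0.14. The rise is about 0.09 now; three more 2° steps should make it about 0.14.

```bash
k(){ python3 chk.py 0.35; }
python3 -m crank '[[[0,0,0],2,255]]' >/dev/null && k &&
python3 -m crank '[[[0,0,0],2,255]]' >/dev/null && k &&
python3 -m crank '[[[0,0,0],2,255]]' >/dev/null && k
python3 -c "
import numpy as np;print(np.loadtxt('log.txt').round(3)[-4:])"
```

```text
[[0.017 0.283 0.091 3.295 2.302]
 [0.052 0.291 0.105 3.788 1.611]
 [0.086 0.321 0.062 4.488 2.306]
 [0.122 0.388 0.133 4.193 2.231]]
```

The torque has risen by about 0.14 to 0.16 N m, so I stop here, open and lift off.

```bash
python3 -m crank '[[[0,0,0],0,200],[[0,0,0],0,140],[[0,0,0],0,100],[[0,0,0],0,70],[[0,0,0],0,70],[[0,0,0],0,70]]'
python3 -m crank '[[[0,0,-10],0,70],[[0,0,-25],0,70],[[0,0,-45],0,70],[[0,0,-65],0,70],[[0,0,-90],0,70],[[0,0,-115],0,70],[[0,0,-140],0,70],[[0,0,-140],0,70],[[0,0,-140],0,70]]'
python3 -c "
from h import *
st();c=cam('scene'); r=(slice(105,195),slice(255,375)); cv2.imwrite('pics/f.png',cv2.resize(c['frame'][r],(800,600),interpolation=cv2.INTER_CUBIC))
P=cloud(c)[r].reshape(-1,3); d=P[:,:2]-N; k=(np.linalg.norm(d,axis=1)<.03)&(P[:,2]>.055)&(P[:,2]<.08); p=P[k]
q=(p.min(0)+p.max(0))[:2]/2-N; print('cap rel nest along',q@Y,'across',q@CX,'top z',p[:,2].max())"
```

```text
time: 18.6
eef_pos: [0.5825, -0.1685, 0.034]
tcp_rot: [0.878, 0.479, -0.0, -0.0]
contact_force: [0.3, 0.7, 0.3]
opening: 0.723
finger_force: 0.0
time: 19.5
eef_pos: [0.5833, -0.1686, 0.1759]
tcp_rot: [0.878, 0.479, 0.001, 0.001]
contact_force: [0.0, 0.9, -0.2]
opening: 0.724
finger_force: 0.0
t 19.5 tcp [ 0.5833 -0.1686  0.1759] x [0.541 0.841 0.   ] y [ 0.841 -0.541  0.003] q6 0.123 F [ 0.01  0.95 -0.23] T [-0.003  0.018  0.015] op 0.7235480768224706 ff 0.0
cap rel nest along 0.0034248408800344483 across -0.0012055262774817957 top z 0.07075521596642942
```

View pics/f.png

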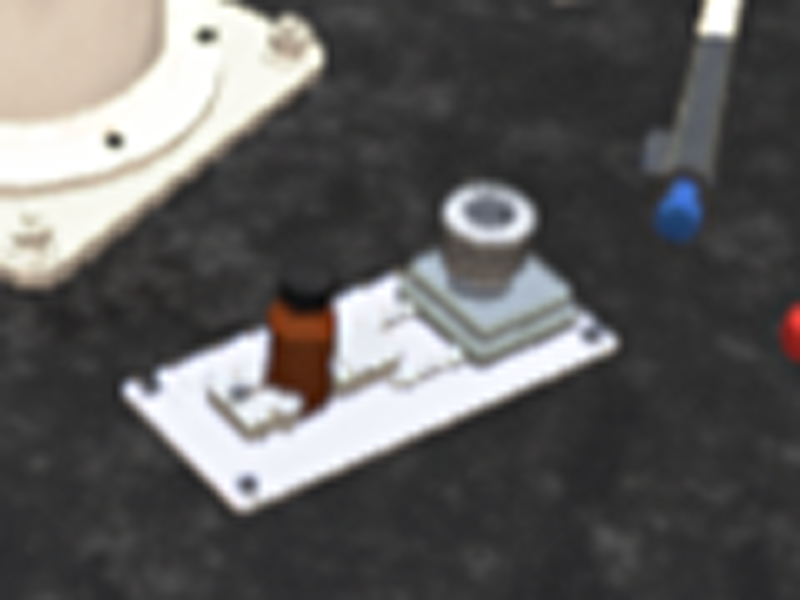

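The vial stands upright against the stop at crop (300,350), about 3.4 mm from the nest, and the hand is clear. The measured rise of about 0.147 ± 0.02 N m lies well inside the 0.09 to 0.25 window, so I hand in.

```bash
python3 -c "
from plant import ctrl
print(ctrl.sign_off())"
```

```text
the job is handed in; nothing more can be done
None
```

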